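# Lock the swivel foot of the laser arm with its jam nut

## Robot

A 7-joint arm with a two-finger parallel gripper is mounted at the origin on the work surface. World frame = base frame: x ahead of the robot, y to its left, z up, the work surface at z = 0. Lengths are in m, angles in degrees, forces in N, time in s.
With the tool pointing down it reaches from about 0.35 to 0.9 m from the base axis. Payload 19.9 kg.
Tool frame: the origin (TCP) lies between the finger pads; the fingertips stand 8 mm ahead of it and the grasp point (between the pads) lies 11 mm behind it; x points along the fingers, y is the direction in which the jaws open and shut, and the axes are right-handed (so a half turn about x gives the same grasp; the last joint's range is limited). The gripper opens to 94 mm and grips with 3 to 60 N. Pads are 16 mm wide; open, the fingers measure 119 mm over their backs; the gripper's body (75 mm by 177 mm) begins 78 mm behind the grasp point.
Start: joints at [-73.195, 23.915, -0.59, 92.452, 0.269, 63.638, -3.037], TCP at [0.205, 0.59, 0.213] pointing down, gripper open.
Joint ranges: [-161.28, 161.28], [-22.2, 115.67], [-73.04, 71.86], [3.21, 147.25], [-68.34, 248.33], [10.77, 114.83], [-161.83, 161.83]. Speed limits (degrees/s): [108.29, 108.29, 136.94, 136.94, 172.46, 172.46, 172.46].

## Interface

Orientations are given as [roll, pitch, yaw] about the fixed x, y, z axes, in that order (R = Rz(yaw) Ry(pitch) Rx(roll)).
In Python, from cell import read_state, camera, hand_in gives the robot as it stands.
- The arm moves only by the shell command python3 -m inch 'ROWS' [FORCE]. ROWS is text: rows parted by semicolons, each of 5 numbers parted by spaces: the shift along the tool's x, y, z in mm, then the turn about the tool's x in degrees, then the closure, from 0 (fully open) to 1 (shut). In form: tx ty tz roll fingers; .... A call has exactly 10 rows; each row shifts and turns the commanded pose from where the row before left it, along the tool's axes as they then stand; what a row does not reach is not made up. A row lasts 1/8 s, in which the tool goes at most 62.5 mm and 10.7 degrees, less where a joint would pass 70% of its speed; a pose out of reach is approached as far as the arm can. A call is refused whole if a number of a shift passes 62.5 or a number of a turn 10.7, either way. A call with a gripper value outside its range is refused whole. The fingers move at their own pace and stop on an object; FORCE is the grip in N (left out, the last holds). Time passes only in rows, so rows that do not move let the fingers close, or fill a call up. It gives the time, the measured TCP pose, the force and the opening at its end, in the units of the state.
- read_state(): the state, without advancing time (a new reading comes with each control period).
- camera(name): name is "scene" or "top" or "wrist"; returns a dict with "frame" (420x560x3 uint8, red, green, blue), "range_z" (420x560 float32, m along the optical axis (not along the pixel's ray), 0 where there is no reading), "mtx" (3x3 intrinsics, pixels), "origin" and "orientation" of the camera in the world; the wrist camera has in their place "tool_from_camera" (4x4, takes a point from camera to tool coordinates, whose origin is the TCP and whose axes are the tool frame's). Camera axes: x right, y up, looking along -z (the intrinsics and any distortion apply to the point x, -y, -z); pixel columns grow to the right and rows downward; lengths in m; the calibration is good to about 2 mm. A picture is of the moment at which its call begins: read the wrist's pose just before it.
- hand_in(): hands the job in, once; it reports no verdict.
The state is a dict: "t": time; "joint_positions": joint angles; "dq": joint speeds; "tau": joint torques, N m; "position": TCP position; "tool_rot": TCP orientation; "force": force on the tool from outside, world axes, zero at the start; "moment": the same for the moment, N m; "width": finger opening in m.
Only numpy, scipy, OpenCV 4.12 (cv2) and the standard library are available. Lean on these libraries where they do the work, as an engineer would, in place of code of your own. Each camera call takes 0.05 s, during which the arm holds its last target. There are 200 camera calls.

## Task

The two-armed jam nut on the stud of the laser arm's swivel foot is still loose. Run it down clockwise until it meets the spring washer on the hexagonal nut below, then tighten it firmly against that nut so that the two stay locked, but not so hard that the lower nut turns with it. Leave the goggles, jar and carton where they are and let go at the end.

Things in the scene. Friction and masses are not known exactly. Their poses are not given: they have to be found in the camera images.
- foot: swivel foot of a laser arm, fixed to the table: white plate 110 x 225 x 20 mm, steel strap (top 32 mm up), upright threaded stud 20 mm wide, its top 98 mm above the table. Origin: on the stud's axis at table height; z up. The plate runs from 57 mm to -y to 168 mm to +y of the stud; a swivel 72 mm wide and 68 mm high stands 122 mm to +y of it
- lower_nut: hexagonal steel nut on the stud, 42 mm across flats, 48 mm across corners, 16 mm high, already tight on the strap. Origin: centre of its underside, on the stud's axis, 32 mm above the table; its upper face is at 48 mm. If more than about 0.6 N m is put on the jam nut once down, this nut turns along, which must not happen
- lower_nut_corner (a point): a corner of the lower nut's upper face, 24 mm from the stud's axis: shows whether that nut has turned
- washer: dark spring washer lying on the lower nut, 41 mm wide, 3 mm thick, its upper face 51 mm above the table. Origin: centre of its underside. The jam nut seats on it; tightening then winds it clockwise with the jam nut against the lower nut, and friction keeps up to about 0.28 rad of this when let go. Its x axis starts in line with the lower nut's
- jam_nut: steel jam nut on the stud above the lower nut: round hub 40 mm wide, 22.5 mm high, with two level dark round arms, 11 mm thick, on opposite sides along its x axis, reaching 57 mm from the stud's axis, their centre line 14 mm above its underside. Origin: centre of its underside. It starts 4 to 10 mm above the washer; clockwise from above lowers it 6 mm a turn (0.95 mm per rad)
- jam_nut_arms (a point): point on the stud's axis at the height of the jam nut's arms. Push an arm round or grip it. The nut runs down with an even drag of 0.08 N m. Once on the washer it takes 0.2 N m to wind that on, rising by 0.7 N m per rad. The nuts stay locked from 0.35 N m upward (9 N of push on an arm 38 mm from the axis) and are well set at 0.4 to 0.5 N m
- goggles: bystander: black laser goggles, 116 mm wide, 48 mm high; origin under their centre
- jar: bystander: white ointment jar, 52 mm in diameter, 55 mm high; origin at the centre of its underside
- carton: bystander: small dressing carton 60 x 110 x 50 mm; origin at the centre of its underside

How it is judged:
By the outcome, as a careful person would: the job done as asked, in the order asked, and still so for the second after the job is handed in, with the robot touching nothing.
It also fails if it takes over 58 s, if anything falls off the work surface, if the arm or the gripper's body presses on something with over 40 N, if the wrist force passes 120 N, or if a joint passes its speed limit or range.

## Working session

There is one attempt and no reset: what is moved stays moved. The work goes in short steps, Python scripts to look and compute and a shell command to move; the robot and the scene stay as the last step left them, time stands still between calls to the robot, and variables do not carry over. Pictures are saved under pics/ and viewed, on a budget of 10 in all, crops included, one or two more only if the job needs it, and the job is handed in when it is done.

```bash
ls; mkdir -p pics; cat > h.py <<'E'
import numpy as np,cv2
from scipy.spatial.transform import Rotation as R
from cell import read_state,camera
def rot(o):
    o=np.array(o,float)
    if o.shape==(3,3): return o
    if o.size==4: return R.from_quat(o.ravel()).as_matrix()
    return R.from_euler('xyz',o.ravel(),degrees=True).as_matrix()
def cloud(c,st=None):
    K=np.array(c['mtx']);z=c['range_z'];v,u=np.mgrid[:z.shape[0],:z.shape[1]]
    P=np.stack([(u-K[0,2])/K[0,0]*z,-(v-K[1,2])/K[1,1]*z,-z],-1)
    if 'origin' in c: return P@rot(c['orientation']).T+np.array(c['origin'])
    T=np.array(c['tool_from_camera']);P=P@T[:3,:3].T+T[:3,3]
    return P@rot(st['tool_rot']).T+np.array(st['position'])
def save(c,n): cv2.imwrite('pics/'+n+'.png',c['frame'][:,:,::-1])
E
python3 - <<'E'
from h import *
s=read_state();print(s)
for n in('top','scene'):
    c=camera(n);save(c,n+'0');print({k:v for k,v in c.items() if k not in('frame','range_z')})
    np.savez('pics/'+n+'0.npz',f=c['frame'],P=cloud(c))
E
```

```text
pics
{'t': 0.0, 'joint_positions': array([-73.19531005,  23.94896467,  -0.59113072,  92.48448769,
         0.27120928,  63.63830988,  -3.03673468]), 'dq': array([-0.06147109, -0.07564356, -0.02451867,  0.00399908, -0.05471348,
       -0.05677195,  0.02124961]), 'tau': array([-1.54330079e-03, -8.51253462e+01,  6.37821592e-01, -4.25995982e+01,
       -4.89370537e-02,  1.85300410e-02,  1.94159174e-04]), 'position': array([0.20525439, 0.58995135, 0.21282275]), 'tool_rot': array([ -84.5974548 ,   89.9295587 , -103.77791348]), 'force': array([-0.82926962,  1.21734608, -0.43767402]), 'moment': array([-0.03363009,  0.00192323, -0.03102349]), 'width': 0.09388652621842272}
{'mtx': array([[463.44141096,   0.        , 287.35807004],
       [  0.        , 463.44141096, 213.59223966],
       [  0.        ,   0.        ,   1.        ]]), 'origin': array([0.30941291, 0.01691656, 1.32802558]), 'orientation': array([ 11.94649468,   0.20126377, -91.84907759])}
{'mtx': array([[392.2369156 ,   0.        , 273.16507575],
       [  0.        , 392.2369156 , 203.51256623],
       [  0.        ,   0.        ,   1.        ]]), 'origin': array([0.90814999, 0.46176157, 0.84416946]), 'orientation': array([ 35.98097278,  -0.86708246, 141.40482396])}
```

View pics/top0.png

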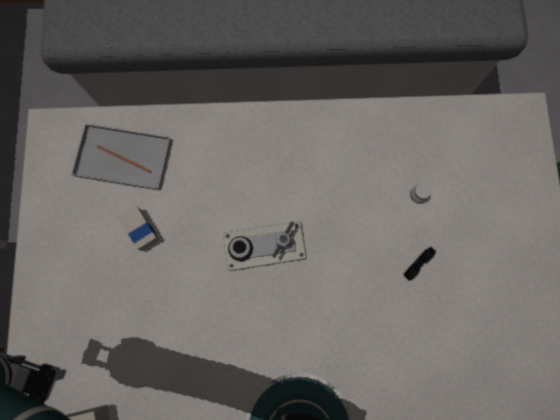

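View pics/scene0.png

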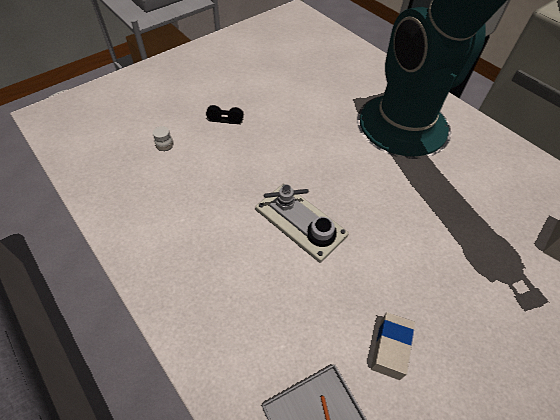

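The top view shows the foot with the stud at about (285,240), the swivel at (240,247) and the arms from (293,225) to (277,257). The carton is at (140,228), the goggles at (420,263) and the jar at (420,194), all well clear. Next I'll measure these points.

```bash
python3 - <<'E'
from h import *
for n,(u0,u1,v0,v1) in {'top0':(215,315,210,280),'scene0':(245,355,175,265)}.items():
    d=np.load(f'pics/{n}.npz');P=d['P'][v0:v1,u0:u1].reshape(-1,3)
    pl=P[(P[:,2]>.012)&(P[:,2]<.026)];r=cv2.minAreaRect((pl[:,:2]*1000).astype(np.float32));print(n,'plate',r)
    print('table z',np.median(P[:,2][P[:,2]<.01]))
    hi=P[P[:,2]>.09];print('stud top',len(hi),hi.mean(0),hi.max(0)[2])
    sw=P[(P[:,2]>.058)&(P[:,2]<.078)]
    lab=np.linalg.norm(sw[:,:2]-hi.mean(0)[:2],axis=1)
    a=sw[(lab<.062)];b=sw[lab>.075]
    print('swivel',b.mean(0)); 
    for lo in (.025,.03,.035):
        q=sw[(lab<.062)&(lab>lo)];x=q[:,:2]-hi.mean(0)[:2];w,V=np.linalg.eigh(x.T@x);print('arms',len(q),np.median(q[:,2]),np.percentile(q[:,2],[10,90]),np.degrees(np.arctan2(V[1,1],V[0,1]))%180, q[:,:2].mean(0))
E
```

```text
top0 plate ((497.5693664550781, 82.22560119628906), (111.00065612792969, 224.82821655273438), 7.194488525390625)
table z -0.0002637486569554426
stud top 80 [0.43595499 0.02375812 0.52797146] 1.328025577045997
swivel [0.4936873  0.13177117 0.06571278]
arms 41 0.07517856044809323 [0.06683082 0.07710511] 13.7993749233664 [0.4779623 0.0368125]
arms 41 0.07517856044809323 [0.06683082 0.07710511] 13.7993749233664 [0.4779623 0.0368125]
arms 38 0.0750382603406129 [0.06664243 0.07717683] 12.51938057802434 [0.47952855 0.03583968]
scene0 plate ((498.5492858886719, 82.03411102294922), (111.72979736328125, 224.92733764648438), 6.62131404876709)
table z -0.00011667577284069086
stud top 95 [0.66721919 0.20138579 0.39582672] 0.8441694610976269
swivel [0.49866149 0.11441266 0.06632609]
  return _methods._mean(a, axis=axis, dtype=dtype,
  ret = ret.dtype.type(ret / rcount)
Traceback (most recent call last):
IndexError: index -1 is out of bounds for axis 0 with size 0
```

```bash
python3 -m inch --help 2>&1 | head -20
```

```text
$: bad value
```

```bash
python3 - <<'E'
from h import *
S=np.array([.505,.027])
for n,(u0,u1,v0,v1) in {'top0':(215,315,210,280),'scene0':(245,355,175,265)}.items():
    d=np.load(f'pics/{n}.npz');P=d['P'][v0:v1,u0:u1].reshape(-1,3);P=P[P[:,2]<.15]
    r=np.linalg.norm(P[:,:2]-S,axis=1)
    hi=P[(P[:,2]>.093)&(r<.04)];print(n,'stud top',len(hi),hi.mean(0),hi.max(0)[2])
    q=P[(r<.065)&(r>.03)&(P[:,2]>.06)&(P[:,2]<.09)];
    if len(q)==0: print('none');continue
    x=q[:,:2]-S;w,V=np.linalg.eigh(x.T@x);print('arms',len(q),np.percentile(q[:,2],[10,50,80,90,97]),np.degrees(np.arctan2(V[1,1],V[0,1]))%180,q[:,:2].mean(0))
    p=x[:,1]>0
    for k in(p,~p): print(np.degrees(np.arctan2(*(x[k].mean(0)[::-1]))), k.sum())
    h=P[(r<.02)&(r>.012)&(P[:,2]<.09)]; print('hub top',np.percentile(h[:,2],[50,80,90,95]))
E
```

```text
top0 stud top 48 [0.50381706 0.02767843 0.09758661] 0.10407184267226888
arms 76 [0.07453777 0.07790753 0.07988492 0.08138208 0.08302758] 149.99890827767436 [0.50130105 0.02869363]
150.47800041244676 41
-30.5466537077042 35
hub top [0.08103801 0.08360708 0.08506349 0.08602508]
scene0 stud top 53 [0.50600609 0.02786331 0.09729287] 0.10116104412303484
arms 90 [0.07317211 0.07800997 0.08010573 0.08072451 0.08172854] 149.70424553897203 [0.50785618 0.0275986 ]
146.90673429766855 43
-27.85806980258523 47
hub top [0.06985461 0.08149601 0.08265367 0.08333549]
```

```bash
python3 - <<'E'
from h import *
s=read_state();A=rot(s['tool_rot']);print(A.round(4))
d=np.array([.505,.0275,.213])-s['position'];print(A.T@d*1000, 'per 20', A.T@d*50)
c=camera('wrist');print(np.array(c['tool_from_camera']).round(4),c['mtx'])
E
```

```text
[[-3.000e-04  3.286e-01  9.445e-01]
 [-1.100e-03  9.445e-01 -3.286e-01]
 [-1.000e+00 -1.200e-03  0.000e+00]]
[ 3.90233416e-01 -4.32762474e+02  4.67928135e+02] per 20 [ 1.95116708e-02 -2.16381237e+01  2.33964067e+01]
[[-1.000e-04  2.545e-01 -9.671e-01 -1.721e-01]
 [ 1.000e+00  4.000e-04  0.000e+00 -1.500e-03]
 [ 4.000e-04 -9.671e-01 -2.545e-01 -7.510e-02]
 [ 0.000e+00  0.000e+00  0.000e+00  1.000e+00]] [[367.92918228   0.         280.00334724]
 [  0.         367.92918228 213.47761019]
 [  0.           0.           1.        ]]
```

```bash
python3 -m inch '0 -30 32 0 0; 0 -30 32 0 0; 0 -30 32 0 0; 0 -30 32 0 0; 0 -30 32 0 0; 0 -30 32 0 0; 0 -30 32 0 0; 0 -30 32 0 0; 0 -30 32 0 0; 0 -30 32 0 0' 
python3 - <<'E'
from h import *
s=read_state();A=rot(s['tool_rot']);print(s['joint_positions'].round(2),A.round(3))
print(s['position'],A.T@(np.array([.505,.0275,.213])-s['position'])*1000)
E
```

```text
t: 1.4
position: [0.4094, 0.2004, 0.2135]
tool_rot: [54.0, 90.0, 34.8]
force: [0.2, 0.5, 0.3]
width: 0.0938
[-42.94   6.31  13.96 115.91  -1.79  57.97  42.71] [[ 0.     0.329  0.944]
 [ 0.     0.944 -0.329]
 [-1.     0.     0.   ]]
[0.40944416 0.20043488 0.2134958 ] [   0.49433406 -131.94161558  147.06734202]
```

```bash
python3 -m inch '0 -22 24.5 0 0.32; 0 -22 24.5 0 0.32; 0 -22 24.5 0 0.32; 0 -22 24.5 0 0.32; 0 -22 24.5 0 0.32; 0 -22 24.5 0 0.32; 0 0 0 7 0.32; 0 0 0 9 0.32; 0 0 0 9 0.32; 0 0 0 0 0.32' 
cat > m.py <<'E'
from h import *
import sys
S=np.array([float(sys.argv[2]),float(sys.argv[3])])
s=read_state();c=camera('wrist');save(c,sys.argv[1]);A=rot(s['tool_rot'])
print(s['joint_positions'].round(2),s['position'].round(4),'jaw',np.degrees(np.arctan2(A[1,1],A[0,1])).round(2),s['moment'].round(3),s['force'].round(2))
Q=cloud(c,s);np.savez('pics/'+sys.argv[1]+'.npz',f=c['frame'],P=Q);P=Q.reshape(-1,3);z=c['range_z'].ravel();P=P[(z>0)&(z<.6)]
for it in range(2):
    r=np.linalg.norm(P[:,:2]-S,axis=1)
    t=P[(r<.02)&(P[:,2]>.094)&(P[:,2]<.102)]
    (cx,cy),rad=cv2.minEnclosingCircle((t[:,:2]*1000).astype(np.float32));print('stud',len(t),t.mean(0).round(4),cx,cy,rad)
    S=t[:,:2].mean(0)
q=P[(r<.056)&(r>.026)&(P[:,2]>.062)&(P[:,2]<.085)]
x=q[:,:2]-S
w,V=np.linalg.eigh(x.T@x);print('arms',len(q),np.percentile(q[:,2],[50,80,90,97]).round(4),np.degrees(np.arctan2(V[1,1],V[0,1]))%180)
h=P[(r<.0185)&(r>.0125)&(P[:,2]<.09)];print('hub top',len(h),np.percentile(h[:,2],[50,80,90]).round(4))
E
python3 m.py w1 .505 .0275
```

```text
t: 2.65
position: [0.5044, 0.0289, 0.2134]
tool_rot: [-90.8, 90.0, -134.9]
force: [-0.4, -0.3, -0.8]
width: 0.064
[-29.93  12.39  26.59 110.01  -6.41  59.05  45.3 ] [0.5044 0.0289 0.2134] jaw 45.87 [-0.067 -0.018 -0.021] [-0.36 -0.27 -0.83]
stud 544 [0.5023 0.0259 0.0983] 502.4712829589844 25.383440017700195 10.877717018127441
stud 544 [0.5023 0.0259 0.0983] 502.4712829589844 25.383440017700195 10.877717018127441
arms 844 [0.0797 0.0807 0.0811 0.0816] 149.96416228087963
hub top 773 [0.0833 0.0841 0.0844]
```

View pics/w1.png

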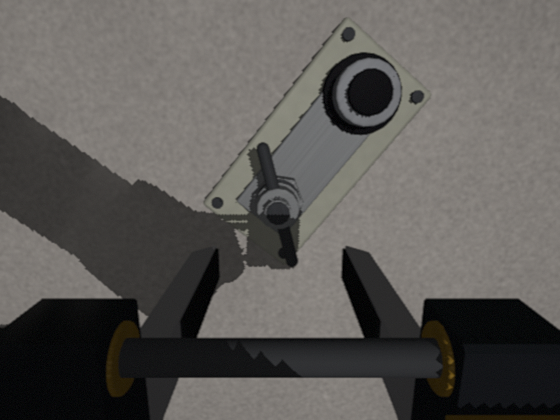

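The wrist view shows the stud at about (278,208), with the arms running from (263,148) to (292,262). The axis is near (0.5035, 0.0268), the arms lie at 150°/-30°, and the nut is about 9.5–10 mm above the washer. I'll put the fingers on both sides of the stud, at about 32–44 mm radius, and turn about the axis.

```bash
python3 -m inch '0 0 0 9 0.32; 0 0 0 9 0.32; 0 0 0 9 0.32; 0 0 0 9 0.32; 0 -1.2 1.9 0 0.32; 30 0 0 0 0.32; 40 0 0 0 0.32; 40 0 0 0 0.32; 27 0 0 0 0.32; 10 0 0 0 0.32' 
cat > st.py <<'E'
from h import *
s=read_state();A=rot(s['tool_rot']);print('t',s['t'],'j',s['joint_positions'].round(1),s['position'].round(4),'jaw',np.degrees(np.arctan2(A[1,1],A[0,1])).round(2),'M',s['moment'].round(3),'F',s['force'].round(2),'tilt',A[:2,0].round(4),'tau7',s['tau'][-1].round(3))
E
python3 st.py; python3 st.py
```

```text
t: 3.95
position: [0.5029, 0.0265, 0.0653]
tool_rot: [-85.4, 89.9, -165.3]
force: [0.0, -0.4, 1.4]
width: 0.0639
t 3.95 j [-28.9  25.7  27.2 117.  -17.4  41.3  19.3] [0.5029 0.0265 0.0653] jaw 10.09 M [-0.037 -0.    -0.037] F [ 0.05 -0.42  1.39] tilt [-0.0019 -0.0005] tau7 0.154
t 3.95 j [-28.9  25.7  27.2 117.  -17.4  41.3  19.3] [0.5029 0.0265 0.0653] jaw 10.09 M [-0.037 -0.    -0.037] F [ 0.05 -0.42  1.39] tilt [-0.0019 -0.0005] tau7 0.154
```

```bash
python3 -m inch '0 0 0 5 0.32; 0 0 0 5 0.32; 0 0 0 5 0.32; 0 0 0 8 0.32; 0 0 0 8 0.32; 0 0 0 8 0.32; 0 0 0 8 0.32; 0 0 0 8 0.32; 0 0 0 8 0.32; 0 0 0 7 0.32'; python3 st.py
```

```text
t: 5.2
position: [0.5041, 0.027, 0.0672]
tool_rot: [-174.4, 89.9, 35.5]
force: [0.8, -0.8, -2.6]
width: 0.0638
t 5.2 j [-42.3  30.2  44.7 117.3 -30.4  44.4 -39.2] [0.5041 0.027  0.0672] jaw -60.19 M [-0.105 -0.039  0.096] F [ 0.78 -0.84 -2.56] tilt [0.0009 0.0007] tau7 2.335
```

```bash
python3 -m inch '0 0 0 6 0.32; 0 0 0 6 0.32; 0 0 0 6 0.32; 0 0 0 6 0.32; 0 0 0 6 0.32; 0 0 0 6 0.32; 0 0 0 6 0.32; 0 0 0 6 0.32; 0 0 0 4 0.32; 0 0 0 0 0.32'; python3 st.py
```

```text
t: 6.45
position: [0.5041, 0.0269, 0.067]
tool_rot: [-141.3, 90.0, 16.7]
force: [1.6, 0.1, 0.3]
width: 0.064
t 6.45 j [-50.8  36.3  57.2 117.5 -41.4  48.9 -81.4] [0.5041 0.0269 0.067 ] jaw -111.98 M [-0.114 -0.19  -0.046] F [1.58 0.13 0.28] tilt [0.0008 0.0002] tau7 -1.13
```

```bash
python3 -m inch '0 0 0 7 0.32; 0 0 0 7 0.32; 0 0 0 7 0.32; 0 0 0 7 0.32; 0 0 0 0 0.32; 0 0 0 -5 0.32; -15 0 0 -3 0.32; -20 0 0 0 0.32; 0 0 0 -8 0.32; 0 0 0 -10 0.32'; python3 st.py; python3 m.py w2 .5035 .0268
```

```text
t: 7.7
position: [0.5036, 0.027, 0.1018]
tool_rot: [-89.1, 90.0, 67.4]
force: [0.1, 0.1, 0.4]
width: 0.0639
t 7.7 j [-53.9  33.8  61.4 116.5 -38.1  52.5 -85.3] [0.5036 0.027  0.1018] jaw -113.54 M [ 0.01   0.151 -0.041] F [0.12 0.08 0.41] tilt [0.0002 0.0005] tau7 -4.251
[-53.94  33.84  61.39 116.49 -38.1   52.48 -85.26] [0.5036 0.027  0.1018] jaw -113.54 [ 0.01   0.151 -0.041] [0.12 0.08 0.41]
stud 1332 [0.5032 0.0246 0.0983] 502.31817626953125 25.15143585205078 11.059014320373535
stud 1332 [0.5032 0.0246 0.0983] 502.31817626953125 25.15143585205078 11.059014320373535
arms 1893 [0.0774 0.0784 0.0787 0.0791] 14.498212164402105
hub top 1713 [0.0807 0.0816 0.082 ]
```

View pics/w2.png

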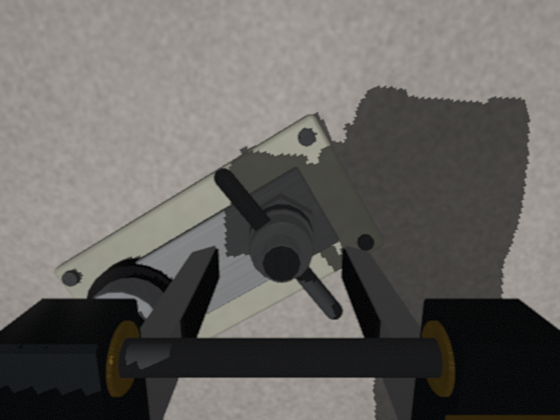

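```bash
python3 -m inch '0 0 0 -10 0.32; 0 0 0 -10 0.32; 0 0 0 -10 0.32; 0 0 0 -10 0.32; 0 0 0 -10 0.32; 0 0 0 -10 0.32; 0 0 0 -10 0.32; 0 0 0 -10 0.32; 0 0 0 -10 0.32; 0 0 0 -10 0.32'; python3 st.py
```

```text
t: 9.0
position: [0.5036, 0.0268, 0.1018]
tool_rot: [159.6, 90.0, 55.9]
force: [-0.2, -1.1, 0.1]
width: 0.0643
t 9.0 j [-36.7  23.7  36.7 116.1 -19.4  46.2  -2.5] [0.5036 0.0268 0.1018] jaw -13.76 M [0.009 0.046 0.046] F [-0.24 -1.09  0.09] tilt [0.0002 0.0003] tau7 -3.972
```

```bash
python3 -m inch '0 0 0 -10 0.32; 0 0 0 -10 0.32; 0 0 0 -10 0.32; 0 0 0 -10 0.32; 0 0 0 -10 0.32; 0 0 0 -10 0.32; 0 0 0 -10 0.32; 10 0 0 -2 0.32; 15 0 0 0 0.32; 11 0 0 0 0.32'; python3 st.py
```

```text
t: 10.25
position: [0.5033, 0.0267, 0.0645]
tool_rot: [-127.9, 90.0, -160.1]
force: [-0.4, 0.7, -0.4]
width: 0.0638
t 10.25 j [-22.2  24.5  18.9 116.8 -11.9  40.5  62. ] [0.5033 0.0267 0.0645] jaw 57.79 M [-0.027  0.026 -0.021] F [-0.44  0.74 -0.41] tilt [-0.0006 -0.0002] tau7 -0.114
```

Next is stroke 2, about 190° to jaw −140. This is still well short of seating.

```bash
python3 -m inch '0 0 0 6 0.32; 0 0 0 8 0.32; 0 0 0 9 0.32; 0 0 0 9 0.32; 0 0 0 9 0.32; 0 0 0 9 0.32; 0 0 0 9 0.32; 0 0 0 9 0.32; 0 0 0 9 0.32; 0 0 0 9 0.32'; python3 st.py
```

```text
t: 11.5
position: [0.5035, 0.0268, 0.065]
tool_rot: [8.2, 90.0, -110.3]
force: [1.5, 0.6, -1.2]
width: 0.0638
t 11.5 j [-38.9  28.8  40.1 117.3 -27.   43.1 -10.7] [0.5035 0.0268 0.065 ] jaw -28.48 M [ 0.093 -0.033  0.115] F [ 1.52  0.58 -1.16] tilt [-0.0002 -0.0005] tau7 3.331
```

```bash
python3 -m inch '0 0 0 9 0.32; 0 0 0 9 0.32; 0 0 0 9 0.32; 0 0 0 9 0.32; 0 0 0 9 0.32; 0 0 0 9 0.32; 0 0 0 9 0.32; 0 0 0 9 0.32; 0 0 0 9 0.32; 0 0 0 9 0.32'; python3 st.py
```

```text
t: 12.75
position: [0.5039, 0.0265, 0.0652]
tool_rot: [146.7, 89.9, -61.8]
force: [2.2, -1.5, -1.1]
width: 0.0639
t 12.75 j [-53.4  39.5  61.6 117.6 -45.8  51.2 -84.1] [0.5039 0.0265 0.0652] jaw -118.48 M [-0.307 -0.382  0.128] F [ 2.19 -1.51 -1.12] tilt [ 0.0007 -0.0012] tau7 3.32
```

```bash
python3 -m inch '0 0 0 9 0.32; 0 0 0 9 0.32; 0 0 0 3 0.32; 0 0 0 0 0.32; 0 0 0 -5 0.32; -15 0 0 -3 0.32; -20 0 0 0 0.32; 0 0 0 -8 0.32; 0 0 0 -10 0.32; 0 0 0 0 0.32'; python3 m.py w3 .5035 .0268
```

```text
t: 14.0
position: [0.5036, 0.0269, 0.1006]
tool_rot: [-79.6, 89.9, 77.3]
force: [0.0, -0.5, 0.4]
width: 0.0637
[-55.12  35.5   63.57 116.56 -40.39  53.49 -82.84] [0.5036 0.0269 0.1006] jaw -113.16 [0.03  0.156 0.007] [ 0.02 -0.51  0.43]
stud 1343 [0.5032 0.0246 0.0983] 502.1116027832031 25.03312110900879 11.159974098205566
stud 1343 [0.5032 0.0246 0.0983] 502.1116027832031 25.03312110900879 11.159974098205566
arms 1857 [0.0745 0.0754 0.0757 0.0761] 16.171415005389008
hub top 1624 [0.0778 0.0787 0.079 ]
```

```bash
python3 -m inch '0 0 0 -10 0.32; 0 0 0 -10 0.32; 0 0 0 -10 0.32; 0 0 0 -10 0.32; 0 0 0 -10 0.32; 0 0 0 -10 0.32; 0 0 0 -10 0.32; 0 0 0 -10 0.32; 0 0 0 -10 0.32; 0 0 0 -10 0.32'
```

```text
t: 15.3
position: [0.5033, 0.0266, 0.1001]
tool_rot: [-58.4, 89.9, -161.5]
force: [-0.7, 0.3, -0.8]
width: 0.0639
```

```bash
python3 -m inch '0 0 0 -10 0.32; 0 0 0 -10 0.32; 0 0 0 -10 0.32; 0 0 0 -10 0.32; 0 0 0 -10 0.32; 0 0 0 -10 0.32; 0 0 0 -10 0.32; 10 0 0 -2 0.32; 15 0 0 0 0.32; 11 0 0 0 0.32'; python3 st.py
```

```text
t: 16.55
position: [0.5031, 0.0266, 0.0632]
tool_rot: [-129.6, 89.9, -160.9]
force: [0.3, 0.5, -0.0]
width: 0.0641
t 16.55 j [-23.8  24.9  20.8 116.9 -13.3  40.5  64.1] [0.5031 0.0266 0.0632] jaw 58.67 M [-0.052  0.001 -0.02 ] F [ 0.3   0.48 -0.04] tilt [-0.0014 -0.0005] tau7 -0.22
```

```bash
python3 -m inch '0 0 0 6 0.32; 0 0 0 8 0.32; 0 0 0 9 0.32; 0 0 0 9 0.32; 0 0 0 9 0.32; 0 0 0 9 0.32; 0 0 0 9 0.32; 0 0 0 9 0.32; 0 0 0 9 0.32; 0 0 0 9 0.32'; python3 st.py
```

```text
t: 17.8
position: [0.5035, 0.0268, 0.0639]
tool_rot: [-3.5, 90.0, -121.1]
force: [0.7, 1.0, -1.6]
width: 0.0639
t 17.8 j [-40.4  29.6  42.1 117.4 -28.7  43.5  -8.2] [0.5035 0.0268 0.0639] jaw -27.57 M [ 0.132 -0.149  0.074] F [ 0.66  1.02 -1.65] tilt [-0.0004 -0.0006] tau7 3.315
```

```bash
python3 -m inch '0 0 0 8 0.32; 0 0 0 8 0.32; 0 0 0 8 0.32; 0 0 0 8 0.32; 0 0 0 8 0.32; 0 0 0 7 0.32; 0 0 0 7 0.32; 0 0 0 7 0.32; 0 0 0 7 0.32; 0 0 0 0 0.32'; python3 st.py
```

```text
t: 19.05
position: [0.5036, 0.0265, 0.064]
tool_rot: [89.9, 89.9, -95.3]
force: [2.3, -1.0, -0.4]
width: 0.0641
t 19.05 j [-51.5  37.5  58.4 117.6 -43.   49.4 -63.3] [0.5036 0.0265 0.064 ] jaw -95.21 M [-0.051 -0.031  0.064] F [ 2.25 -0.97 -0.45] tilt [-0.0002 -0.0016] tau7 -1.956
```

```bash
python3 -m inch '0 0 0 -5 0.32; -15 0 0 -3 0.32; -20 0 0 0 0.32; 0 0 0 -9 0.32; 0 0 0 -9 0.32; 0 0 0 0 0.32; 0 0 0 0 0.32; 0 0 0 -9 0.32; 0 0 0 -10 0.32; 0 0 0 -10 0.32'; python3 m.py w4 .5035 .0268
```

```text
t: 20.3
position: [0.5035, 0.0267, 0.0993]
tool_rot: [5.0, 90.0, -125.0]
force: [-0.7, -0.9, 0.2]
width: 0.0643
[-45.67  27.72  48.74 116.38 -27.99  48.08 -20.85] [0.5035 0.0267 0.0993] jaw -39.98 [-0.08   0.083 -0.044] [-0.72 -0.9   0.17]
stud 1353 [0.5033 0.0258 0.0983] 502.6567077636719 25.01371192932129 11.026542663574219
stud 1353 [0.5033 0.0258 0.0983] 502.6567077636719 25.01371192932129 11.026542663574219
arms 1822 [0.0722 0.0731 0.0735 0.0739] 59.59359681192086
hub top 1491 [0.0756 0.0764 0.0767]
```

```bash
python3 -m inch '0 0 0 -10 0.32; 0 0 0 -10 0.32; 0 0 0 -10 0.32; 0 0 0 -10 0.32; 0 0 0 -10 0.32; 0 0 0 -10 0.32; 0 0 0 -10 0.32; 0 0 0 -10 0.32; 0 0 0 -10 0.32; 0 0 0 -10 0.32'; python3 st.py
```

```text
t: 21.6
position: [0.5034, 0.0266, 0.0991]
tool_rot: [-133.5, 89.9, -163.6]
force: [0.3, -0.5, 0.4]
width: 0.0638
t 21.6 j [-27.   21.8  24.5 115.9 -12.6  44.9  64.8] [0.5034 0.0266 0.0991] jaw 59.85 M [-0.048 -0.001  0.014] F [ 0.29 -0.53  0.4 ] tilt [-0.001  -0.0003] tau7 -4.085
```

```bash
python3 -m inch '0 0 0 -9 0.32; 0 0 0 -9 0.32; 0 0 0 -9 0.32; 0 0 0 -9 0.32; 0 0 0 -6 0.32; 0 0 0 0 0.32; 10 0 0 0 0.32; 15 0 0 0 0.32; 10.5 0 0 0 0.32; 0 0 0 0 0.32'; python3 st.py
```

```text
t: 22.85
position: [0.5029, 0.0266, 0.0628]
tool_rot: [-176.2, 89.9, -164.4]
force: [-0.1, 0.2, -0.1]
width: 0.0638
t 22.85 j [-18.5  24.2  14.3 116.7  -9.   40.1 103.4] [0.5029 0.0266 0.0628] jaw 101.79 M [ 0.099 -0.022  0.023] F [-0.09  0.17 -0.08] tilt [-0.002  -0.0006] tau7 0.098
```

```bash
python3 -m inch '0 0 0 6 0.32; 0 0 0 8 0.32; 0 0 0 9 0.32; 0 0 0 9 0.32; 0 0 0 9 0.32; 0 0 0 9 0.32; 0 0 0 9 0.32; 0 0 0 9 0.32; 0 0 0 9 0.32; 0 0 0 9 0.32'; python3 st.py
```

```text
t: 24.1
position: [0.5039, 0.0265, 0.0642]
tool_rot: [50.5, 90.0, -24.0]
force: [0.6, -2.3, -1.4]
width: 0.0639
t 24.1 j [-35.3  27.6  35.4 117.2 -23.5  42.1  30.2] [0.5039 0.0265 0.0642] jaw 15.5 M [-0.507 -0.119  0.04 ] F [ 0.62 -2.34 -1.39] tilt [ 0.0006 -0.0002] tau7 3.361
```

```bash
cat > av.py <<'E'
from h import *
L=[]
for i in range(6):
    camera('top');s=read_state();L.append(np.r_[s['moment'],s['force']])
L=np.array(L);A=rot(s['tool_rot']);print('t',s['t'].__round__(2),'j3',s['joint_positions'][2].round(1),'jaw',np.degrees(np.arctan2(A[1,1],A[0,1])).round(2),s['position'].round(4),'M',L[:,:3].mean(0).round(3),'Mz',L[:,2].round(3),'F',L[:,3:].mean(0).round(2),'tau7',s['tau'][-1].round(3))
E
python3 av.py
python3 -m inch '0 0 0 2.5 0.32; 0 0 0 2.5 0.32; 0 0 0 2.5 0.32; 0 0 0 2.5 0.32; 0 0 0 2.5 0.32; 0 0 0 2.5 0.32; 0 0 0 2.5 0.32; 0 0 0 2.5 0.32; 0 0 0 0 0.32; 0 0 0 0 0.32'; python3 av.py
```

```text
t 24.4 j3 35.2 jaw 15.99 [0.5037 0.0268 0.0641] M [-0.159  0.02   0.037] Mz [ 0.052  0.06   0.094 -0.016 -0.003  0.034] F [-0.16 -0.27 -0.19] tau7 0.004
t: 25.65
position: [0.5036, 0.0268, 0.064]
tool_rot: [-91.4, 90.0, 174.4]
force: [0.3, -2.0, -0.2]
width: 0.0633
t 25.95 j3 40.3 jaw -4.17 [0.5036 0.0268 0.064 ] M [-0.253  0.081 -0.002] Mz [-0.049  0.014  0.007 -0.004  0.014  0.002] F [-0.3  -0.94 -0.14] tau7 -0.022
```

```bash
python3 -m inch '0 0 0 1.6 0.32; 0 0 0 1.6 0.32; 0 0 0 1.6 0.32; 0 0 0 1.6 0.32; 0 0 0 1.6 0.32; 0 0 0 1.6 0.32; 0 0 0 1.6 0.32; 0 0 0 1.6 0.32; 0 0 0 1.6 0.32; 0 0 0 1.6 0.32';python3 st.py; python3 av.py
```

```text
t: 27.2
position: [0.5036, 0.0268, 0.064]
tool_rot: [36.9, 90.0, -73.4]
force: [-0.6, -1.0, -1.1]
width: 0.064
t 27.2 j [-42.   30.4  44.3 117.4 -30.6  44.    0.8] [0.5036 0.0268 0.064 ] jaw -20.29 M [-0.019  0.049  0.033] F [-0.62 -0.98 -1.14] tilt [ 0.     -0.0001] tau7 0.521
t 27.5 j3 44.3 jaw -20.17 [0.5036 0.0268 0.064 ] M [-0.043  0.109  0.028] Mz [ 0.082  0.033  0.029  0.02   0.013 -0.009] F [-0.07  0.36 -0.74] tau7 -0.048
```

```bash
python3 -m inch '0 0 0 1.6 0.32; 0 0 0 1.6 0.32; 0 0 0 1.6 0.32; 0 0 0 1.6 0.32; 0 0 0 1.6 0.32; 0 0 0 1.6 0.32; 0 0 0 1.6 0.32; 0 0 0 1.6 0.32; 0 0 0 1.6 0.32; 0 0 0 1.6 0.32';python3 st.py; python3 av.py
```

```text
t: 28.75
position: [0.5037, 0.0268, 0.064]
tool_rot: [87.5, 90.0, -38.8]
force: [1.8, 1.6, -3.1]
width: 0.064
t 28.75 j [-44.9  32.1  48.3 117.5 -33.9  45.2 -12.2] [0.5037 0.0268 0.064 ] jaw -36.28 M [ 0.295 -0.227  0.342] F [ 1.82  1.58 -3.14] tilt [ 0.0001 -0.0001] tau7 0.315
t 29.05 j3 48.2 jaw -36.17 [0.5036 0.0268 0.064 ] M [ 0.321 -0.168  0.217] Mz [0.247 0.202 0.215 0.176 0.225 0.236] F [ 1.1   1.31 -2.28] tau7 -0.211
```

Seating happened during this step: the moment rose from about 0.05 to 0.2–0.34 N m. From here I'll tighten in small steps.

```bash
python3 -m inch '0 0 0 0.5 0.32; 0 0 0 0.5 0.32; 0 0 0 0.5 0.32; 0 0 0 0.5 0.32; 0 0 0 0.5 0.32; 0 0 0 0.5 0.32; 0 0 0 0.5 0.32; 0 0 0 0.5 0.32; 0 0 0 0.5 0.32; 0 0 0 0.5 0.32';python3 st.py; python3 av.py
```

```text
t: 30.3
position: [0.5036, 0.0268, 0.064]
tool_rot: [93.4, 90.0, -37.9]
force: [2.0, 3.8, -3.1]
width: 0.0638
t 30.3 j [-45.7  32.6  49.5 117.5 -35.   45.6 -16.2] [0.5036 0.0268 0.064 ] jaw -41.21 M [ 0.605 -0.325  0.305] F [ 2.03  3.76 -3.1 ] tilt [ 0.0001 -0.    ] tau7 -0.155
t 30.6 j3 49.5 jaw -41.18 [0.5036 0.0268 0.064 ] M [ 0.567 -0.4    0.309] Mz [0.269 0.342 0.307 0.322 0.323 0.293] F [ 2.17  2.69 -3.28] tau7 -0.312
```

```bash
python3 -m inch '0 0 0 0.6 0.32; 0 0 0 0.6 0.32; 0 0 0 0.6 0.32; 0 0 0 0.6 0.32; 0 0 0 0.6 0.32; 0 0 0 0.6 0.32; 0 0 0 0.6 0.32; 0 0 0 0.6 0.32; 0 0 0 0.6 0.32; 0 0 0 0.6 0.32';python3 st.py; python3 av.py
```

```text
t: 31.85
position: [0.5037, 0.0267, 0.064]
tool_rot: [95.4, 90.0, -41.8]
force: [3.3, 2.8, -3.9]
width: 0.0639
t 31.85 j [-46.7  33.3  50.9 117.5 -36.2  46.1 -21.1] [0.5037 0.0267 0.064 ] jaw -47.22 M [ 0.73  -0.625  0.498] F [ 3.27  2.78 -3.89] tilt [ 0.0001 -0.0001] tau7 -0.189
t 32.15 j3 50.9 jaw -47.18 [0.5037 0.0268 0.064 ] M [ 0.724 -0.625  0.376] Mz [0.41  0.382 0.34  0.335 0.377 0.414] F [ 3.    3.29 -3.2 ] tau7 -0.375
```

```bash
python3 -m inch '0 0 0 0.6 0.32; 0 0 0 0.6 0.32; 0 0 0 0.6 0.32; 0 0 0 0.6 0.32; 0 0 0 0.6 0.32; 0 0 0 0.6 0.32; 0 0 0 0.6 0.32; 0 0 0 0.6 0.32; 0 0 0 0.5 0.32; 0 0 0 0 0.32';python3 st.py; python3 av.py; python3 m.py w5 .5035 .0268
```

```text
t: 33.4
position: [0.5037, 0.0268, 0.064]
tool_rot: [102.5, 90.0, -40.0]
force: [3.3, 3.2, -3.5]
width: 0.0637
t 33.4 j [-47.5  33.9  52.2 117.6 -37.4  46.6 -25.4] [0.5037 0.0268 0.064 ] jaw -52.51 M [ 0.787 -0.761  0.4  ] F [ 3.3   3.19 -3.54] tilt [ 0.0001 -0.0001] tau7 -0.553
t 33.7 j3 52.2 jaw -52.5 [0.5037 0.0268 0.064 ] M [ 0.816 -0.757  0.472] Mz [0.462 0.431 0.478 0.457 0.511 0.492] F [ 3.95  3.14 -3.8 ] tau7 -0.446
[-47.54  33.93  52.21 117.56 -37.38  46.59 -25.4 ] [0.5037 0.0268 0.064 ] jaw -52.5 [ 0.807 -0.754  0.492] [ 3.16  2.47 -3.78]
stud 2018 [0.5035 0.0259 0.0982] 502.6524963378906 24.915002822875977 11.09363842010498
stud 2018 [0.5035 0.0259 0.0982] 502.6524963378906 24.915002822875977 11.09363842010498
arms 3288 [0.0708 0.0764 0.0809 0.0838] 113.06628443364966
hub top 2363 [0.0734 0.0744 0.0747]
```

View pics/w5.png

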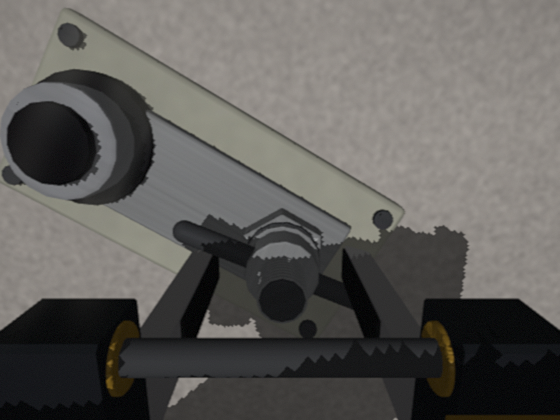

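The view shows the arms running from (185,232) to (355,295), with both fingers bearing on them. The moment is about 0.47 N m, inside the 0.4–0.5 target. I'll let go and check whether it holds.

```bash
python3 -m inch '0 0 0 -3 0.32; 0 0 0 -5 0.32; 0 0 0 -5 0.32; 0 0 0 0 0.32; -15 0 0 0 0.32; -25 0 0 0 0.32; -25 0 0 0 0.32; -15 0 0 0 0.32; 0 0 0 0 0.32; 0 0 0 0 0.32';python3 av.py; python3 m.py w6 .5035 .0268
```

```text
t: 35.0
position: [0.5033, 0.0269, 0.1434]
tool_rot: [-38.2, 90.0, -167.6]
force: [0.1, -0.7, -0.1]
width: 0.0637
t 35.3 j3 56.6 jaw -39.5 [0.5035 0.0266 0.1437] M [-0.055  0.114 -0.002] Mz [-0.014  0.038  0.004 -0.016  0.012 -0.037] F [0.02 0.07 0.09] tau7 0.002
[-51.88  25.55  56.57 114.64 -26.49  53.71 -21.13] [0.5035 0.0266 0.1437] jaw -39.5 [-0.033  0.106 -0.037] [-0.03  0.03 -0.12]
stud 905 [0.5032 0.0257 0.0983] 502.81072998046875 24.99953269958496 11.002154350280762
stud 905 [0.5032 0.0257 0.0983] 502.81072998046875 24.99953269958496 11.002154350280762
arms 1171 [0.0704 0.0713 0.0716 0.072 ] 110.40213519513658
hub top 1045 [0.0737 0.0746 0.075 ]
```

View pics/w6.png

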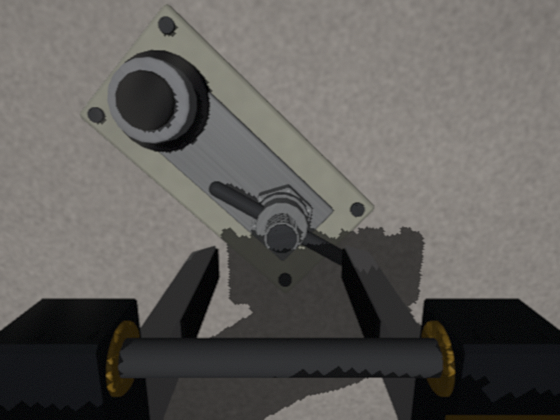

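```bash
cat > ang.py <<'E'
from h import *
import sys
S=np.array([.5034,.0258])
for n,lo,hi in (('w2',.070,.080),('w3',.067,.077),('w4',.065,.075),('w5',.062,.0725),('w6',.062,.0725)):
    P=np.load(f'pics/{n}.npz')['P'].reshape(-1,3)
    r=np.linalg.norm(P[:,:2]-S,axis=1);q=P[(r<.055)&(r>.025)&(P[:,2]>lo)&(P[:,2]<hi)]
    x=q[:,:2]-S;a=np.degrees(np.arctan2(x[:,1],x[:,0]))
    m0=np.median(np.r_[a%180]);o=[]
    for k in(0,180):
        d=(a-m0-k+180)%360-180;y=x[abs(d)<25];
        if len(y)>30:
            m=y.mean(0);vx,vy,_,_=cv2.fitLine(y.astype(np.float32),cv2.DIST_HUBER,0,.01,.01).ravel();o.append((len(y),round(np.degrees(np.arctan2(vy,vx))%180,1),round(np.degrees(np.arctan2(m[1],m[0]))%180,1)))
    print(n,o)
E
python3 ang.py
python3 - <<'E'
import cv2,numpy as np
a=cv2.imread('pics/w4.png')[150:290,190:370];b=cv2.imread('pics/w6.png')[150:290,190:370]
cv2.imwrite('pics/cmp.png',np.hstack([cv2.resize(cv2.convertScaleAbs(k,alpha=1.8,beta=20),(396,308),interpolation=cv2.INTER_CUBIC) for k in(a,b)]))
E
```

```text
w2 [(1075, np.float32(14.9), np.float64(12.5)), (863, np.float32(14.1), np.float64(16.7))]
w3 [(1046, np.float32(16.6), np.float64(14.1)), (844, np.float32(16.2), np.float64(18.3))]
w4 [(1059, np.float32(59.8), np.float64(59.7)), (788, np.float32(59.7), np.float64(59.5))]
w5 [(1622, np.float32(101.4), np.float64(105.3)), (539, np.float32(50.1), np.float64(106.4))]
w6 [(690, np.float32(110.4), np.float64(110.5)), (506, np.float32(107.7), np.float64(110.5))]
```

View pics/cmp.png

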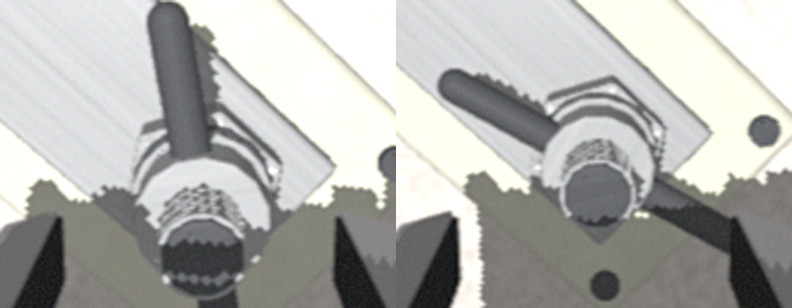

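Comparing the crops before and after tightening, the hexagonal nut's corner points the same way, so it hasn't turned. The arm has settled at about 110°. I'll raise the arm further, check for creep and moved bystanders, then hand in.

```bash
python3 -m inch '0 0 0 0 0.32; 0 0 0 0 0.32; 0 0 0 0 0.32; 0 0 0 0 0.32; -15 0 0 0 0.32; -15 0 0 0 0.32; -15 0 0 0 0.32; 0 0 0 0 0.32; 0 0 0 0 0.32; 0 0 0 0 0.32'; python3 m.py w7 .5035 .0268
python3 - <<'E'
from h import *
d=np.load('pics/top0.npz')['f'].astype(int);f=camera('top')['frame'].astype(int)
for n,(u0,u1,v0,v1) in dict(jar=(400,440,175,210),goggles=(395,445,240,285),carton=(115,165,200,255)).items(): print(n,abs(d-f)[v0:v1,u0:u1].mean().round(2),abs(d-f)[v0:v1,u0:u1].max())
E
```

```text
t: 36.6
position: [0.5034, 0.0267, 0.1886]
tool_rot: [-22.9, 90.0, -152.4]
force: [-0.3, -0.2, 0.2]
width: 0.0639
[-55.46  21.8   60.18 112.31 -22.19  58.47 -24.58] [0.5034 0.0267 0.1886] jaw -39.48 [-0.077  0.126 -0.022] [-0.31 -0.25  0.22]
stud 640 [0.5031 0.0255 0.0984] 502.8001403808594 25.09001922607422 10.807404518127441
stud 640 [0.5031 0.0255 0.0984] 502.8001403808594 25.09001922607422 10.807404518127441
arms 948 [0.0703 0.0712 0.0717 0.0722] 110.64215138073725
hub top 762 [0.0738 0.0746 0.0749]
jar 17.25 20
goggles 15.34 20
carton 16.08 20
```

```bash
python3 -c "
from cell import hand_in
print(hand_in())"
```

```text
the job is handed in; nothing more can be done
None
```

The jam nut is down on the spring washer and tightened to about 0.47 N m, and I handed the job in at about 36.7 s of the 58 s allowed.

I turned the nut by pushing both arms at once with the spread fingers centred on the stud. It took four strokes, about 570° clockwise to seating. I then tightened in small steps to about 0.47 N m, with the highest single reading 0.51. That is inside the 0.4–0.5 target and below the 0.6 limit. I let go and raised the arm clear.

**Last checks:**
- **Nut after letting go:** it sprang back about 8°, from about 102° to 110.4°. It then held, reading 110.6° just over a second later, which is within measurement error.
- **Lower nut:** its corner points the same way in the wrist pictures before and after tightening.
- **Robot:** at hand-in the fingertips were about 80 mm above the stud, with force readings near zero.
- **Bystanders:** the goggles, jar and carton show only an even brightness change between the first and last overhead pictures, so they did not move.

**Where the numbers disagreed:**
- **Springback:** it came out slightly more than the expected 6°. That leaves an estimated 0.24–0.28 rad of winding, or about 0.37–0.40 N m. This is above the 0.35 N m locking limit, but the low end is close to it.
- **Stud position:** the cameras disagreed on the stud's axis by 2–3 mm, so I used a value between them, and it worked.

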